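# Cap the open dressing bottle

## Robot

A 7-joint arm with a two-finger parallel gripper is mounted at the origin on a cart in front of the work surface, level with it; the furniture and walls round the work are solid. World frame = base frame: x ahead of the robot, y to its left, z up, the work surface at z = 0. Lengths are in m, angles in rad, forces in N, time in s.
With the tool pointing down it reaches from about 0.425 to 0.95 m from the base axis. Payload 16.7 kg.
Tool frame: the origin (TCP) lies midway between the tips of the shut fingers; the grasp point (between the pads) lies 19 mm behind it; z points along the fingers, y is the line along which they close (so a half turn about z gives the same grasp; the last joint's range is limited). The gripper opens to 94 mm and grips with 3 to 60 N. Pads are 16 mm wide; open, the fingers measure 119 mm over their backs; the gripper's body (75 mm by 177 mm) begins 78 mm behind the grasp point.
Start: joints at [1.109, 0.426, 0.074, 1.606, -0.034, 1.111, -0.067], TCP at [0.208, -0.642, 0.205] pointing down, gripper open.
Joint ranges: [-2.85, 2.85], [-0.5, 2.14], [-1.23, 1.37], [0.21, 2.46], [-1.02, 4.16], [0.16, 2.05], [-2.73, 2.73]. Speed limits (rad/s): [1.89, 1.89, 2.39, 2.39, 3.01, 3.01, 3.01].

## Interface

Orientations are given as a unit quaternion [w, x, y, z].
In Python, from rig import bot gives the robot as it stands. The module is installed in compiled form; this text tells all that it offers.
- The arm moves only by the shell command python3 -m creep 'ROWS'. ROWS is JSON, a list of rows, each a list of 7 numbers: the shift along the tool's x, y, z each as a share of 0.06 m, from -1 to 1, then the turn, a rotation vector about the tool's x, y, z each as a share of 10 degrees, from -1 to 1, then the closure in counts, from 0 (fully open) to 255 (shut). In form: [[tx, ty, tz, rx, ry, rz, gripper], ...]. A call has 1 to 12 rows; each row shifts and turns the commanded pose from where the row before left it, along the tool's axes as they then stand; what a row does not reach is not made up. A row lasts 1/8 s, in which the tool goes at most 62.5 mm and 10.7 degrees, less where a joint would pass 70% of its speed; a pose out of reach is approached as far as the arm can. A call with a number of a shift or a turn outside -1 to 1 is refused whole. A call with a gripper value outside its range is refused whole. The fingers move at their own pace and stop on an object; the grip force is fixed at half the most. Time passes only in rows, so rows that do not move let the fingers close. It gives the time, the measured TCP pose, the force, the opening and the grip force at its end, in the units of the state.
- bot.get_state(): the state, without advancing time (a new reading comes with each control period).
- bot.read_camera(name): name is "scene" or "top" or "wrist"; returns a dict with "pixels" (420x560x3 uint8, red, green, blue), "depth" (420x560 float32, m along the optical axis (not along the pixel's ray), 0 where there is no reading), "mtx" (3x3 intrinsics, pixels), "R" (3x3) and "t" (3): a world point X has camera coordinates R X + t; the wrist camera has in their place "mount" (4x4, takes a point from camera to tool coordinates, whose origin is the TCP and whose axes are the flange's). Camera axes: x right, y down, z forward; pixel columns grow to the right and rows downward; lengths in m; the calibration is good to about 2 mm. A picture is of the moment at which its call begins: read the wrist's pose just before it.
- bot.finish_job(): hands the job in; it is judged then, once.
The state is a dict: "time_s": time; "q": joint angles; "qd": joint speeds; "tau": joint torques, N m; "ee_pos": TCP position; "tcp_rot": TCP orientation; "wrist_force": force on the tool from outside, world axes, zero at the start; "torque": the same for the moment, N m; "width": opening from 0.0 (shut) to 1.0 (fully open); "finger_force": force on a finger pad.
Only numpy, scipy, OpenCV 4.12 (cv2) and the standard library are available. Lean on these libraries where they do the work, as an engineer would, in place of code of your own. Each camera call takes 0.05 s, during which the arm holds its last target. There are 200 camera calls.

## Task

One of the three dressing bottles in the rack is still open: pull the lever of the cap dispenser fully to its stop and let it come all the way back, so that the last cap comes out onto the tray. Take that cap, set it upright on the neck of the open bottle, press it straight down until it clicks and go on pressing until it sits fully home. Finish holding it there: the gripper still on the cap, firmly pressing it down, not letting go; leave the ramekin, salt shaker and service bell where they stand.

Things in the scene. Friction and masses are not known exactly. Their poses are not given: they have to be found in the camera images.
- dispenser: steel cap dispenser, fixed. Origin on the worktop under the magazine's centre; -x its front, z up. Base plate x -100 to +125, y -45 to +45 mm, 10 mm high. Magazine x -36 to +36, y -33 to +33 mm, up to z 90 mm, open on top, mouth 42 mm high at the front. Lever housing x +35 to +125, y -40 to +40 mm, up to z 67 mm. Pulling the lever makes a pusher shove the cap out of the mouth, along -x
- lever (a joint): dispenser lever, hinge in rad: 0 at rest (leaning 0.35 rad back, to the dispenser's +x), grows as the knob is pulled forward to the dispenser's -x, stop at 0.70. Hinge line parallel to the dispenser's y, at its x +80, z 22 mm. A spring returns it: about 2 N at the knob at rest, 8 N at the stop. Pulled to the stop, it brings the cap to tray_spot, where it stays as the lever returns
- lever_knob (a point): centre of the black barrel-shaped knob (25 mm diameter, 40 mm long, in line with the lever) at the end of the lever's round 10 mm shaft, 140 mm from the hinge line; free all round and above
- tray_spot (a point): point on the tray (front part of the base plate, top 10 mm above the worktop), 62 mm in front of the dispenser's origin: the middle of the cap's underside comes to lie here, within some 5 mm. The tray is open at both sides; at its front edge, 32 mm further, a lip 10 mm high
- cap: loose round black snap cap, 26 mm high, about 35 g, upright (mouth down), at first in the magazine. Origin in the centre of its mouth, z up. Flange 54 mm diameter over the lowest 5 mm, above it a solid-topped grip 46 mm diameter. Bore 35 mm diameter, widening to 42 mm at the mouth, 16 mm deep. Held lightly (about 16 N) it levels itself on the neck; a hard grip can keep it tilted
- rack: stainless bottle rack, fixed, 84 x 248 x 65 mm high (small wire handles at the ends up to 83 mm), three bottles in a row along its y axis, 80 mm apart, the middle one at its centre. Origin on the worktop under its centre
- bottle_open: the open white bottle, 62 mm diameter, held fast in the rack (cannot move), in any of its three places. Origin in the centre of its underside, 4 mm above the worktop, z up. Neck 32 mm diameter, with six small sprung snap lugs (39 mm across) 4 mm below its top; shoulder 22 mm below the top
- neck_top (a point): centre of the top of the open bottle's neck, 154 mm above the worktop. A cap meets the lugs when its mouth (its origin) is about 5 mm below this point; against a push that grows to some 15 N it snaps over them about 10 mm below it, the force drops, and it is fully home, on the neck's top, with its mouth 16 mm below this point
- bottle_a: bottle of the same kind, fixed in the rack, already closed with the same sort of cap (top 160 mm above its underside)
- bottle_b: another like bottle_a, already closed
- ramekin_2: empty white ramekin, 71 mm diameter, 44 mm high, loose; origin in the centre of its underside; leave it standing
- salt_shaker: glass and metal salt shaker, 44 mm diameter, 90 mm high, loose; origin in the centre of its underside; leave it standing
- service_bell: domed service bell, 92 mm diameter, 62 mm high, loose; origin in the centre of its underside; leave it standing

How it is judged:
By the outcome, as a careful person would: the job done as asked, in the order asked, and still so for the second after the job is handed in, while the arm keeps its last pose, push and grip.
It also fails if it takes over 61 s, if anything falls off the work surface, if the arm or the gripper's body presses on something with over 40 N, if the wrist force passes 120 N, or if a joint passes its speed limit or range.

## Working session

There is one attempt and no reset: what is moved stays moved. The work goes in short steps, Python scripts to look and compute and a shell command to move; the robot and the scene stay as the last step left them, time stands still between calls to the robot, and variables do not carry over. Pictures are saved under pics/ and viewed, at most 10 in all, crops included, and the job is handed in when it is done.

```bash
mkdir -p pics; python3 - <<'E'
from rig import bot
import cv2,numpy as np
s=bot.get_state(); print({k:np.round(v,3).tolist() for k,v in s.items()})
for n in("scene","top"):
    c=bot.read_camera(n); cv2.imwrite(f"pics/{n}0.png",c["pixels"][:,:,::-1]); np.savez(f"{n}0.npz",**c)
    print(n,c["mtx"].tolist(),(-c["R"].T@c["t"]).round(3),c["R"].round(3).tolist())
E
```

```text
{'time_s': 0.0, 'q': [1.109, 0.427, 0.074, 1.607, -0.034, 1.111, -0.067], 'qd': [0.001, -0.002, -0.001, -0.001, -0.002, -0.0, -0.002], 'tau': [-0.0, -93.584, 3.667, -45.421, -0.049, 0.02, 0.0], 'ee_pos': [0.208, -0.642, 0.205], 'tcp_rot': [-0.001, 0.988, 0.156, -0.0], 'wrist_force': [0.333, 0.083, 0.002], 'torque': [-0.045, -0.027, 0.001], 'finger_force': 0.0, 'width': 0.998}
scene [[497.72306138245057, 0.0, 285.0323556649374], [0.0, 497.72306138245057, 210.2267611114529], [0.0, 0.0, 1.0]] [ 0.196 -0.522  0.858] [[0.863, -0.505, -0.015], [-0.367, -0.606, -0.705], [0.347, 0.614, -0.709]]
top [[480.48196644557675, 0.0, 280.2824948044836], [0.0, 480.48196644557675, 199.0364938114606], [0.0, 0.0, 1.0]] [0.439 0.113 1.233] [[0.02, -1.0, 0.002], [-0.992, -0.02, -0.122], [0.122, 0.001, -0.993]]
```

View pics/scene0.png

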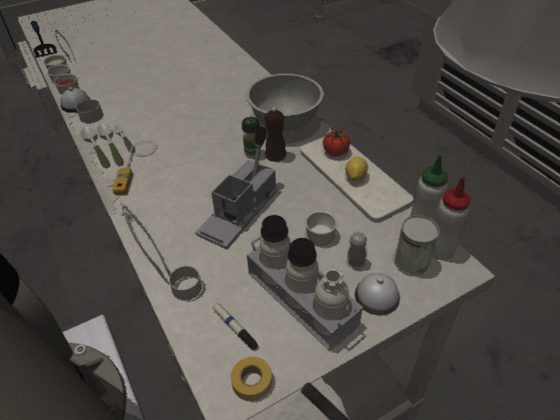

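View pics/top0.png

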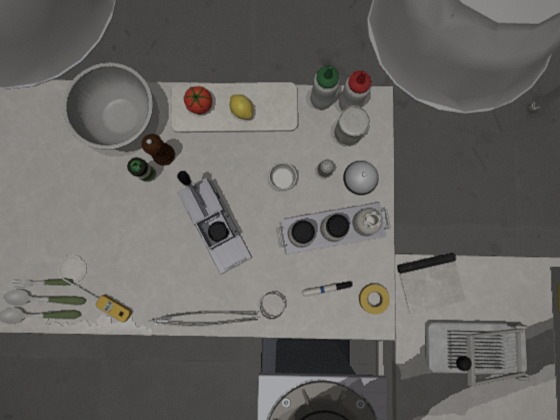

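The scene view shows the dispenser at (238,200) with its knob at (260,133), closed bottles at (274,228) and (302,252), and the open bottle at (332,285). In the top view the knob is at (184,178), the cap in the magazine at (218,232), and the open neck at (371,220).

```bash
cat > h.py <<'E'
import numpy as np,cv2
def ld(n): return dict(np.load(n))
def ray(c,u,v):
    d=c["R"].T@np.linalg.inv(c["mtx"])@np.array([u,v,1.]); return -c["R"].T@c["t"],d
def onz(c,u,v,z):
    o,d=ray(c,u,v); return o+d*(z-o[2])/d[2]
def dep(c,u,v):
    o,d=ray(c,u,v); return o+d*c["depth"][int(round(v)),int(round(u))]
def cloud(c):
    v,u=np.mgrid[:420,:560]; p=np.stack([u,v,np.ones_like(u)],-1)@np.linalg.inv(c["mtx"]).T
    return (p*c["depth"][...,None]-c["t"])@c["R"]
E
python3 - <<'E'
from h import *
t=ld("top0.npz");s=ld("scene0.npz")
np.set_printoptions(precision=4,suppress=True)
P=cloud(t); g=t["pixels"].astype(int).sum(2)
def blob(box,m):
    u0,u1,v0,v1=box; k=np.zeros((420,560),bool);k[v0:v1,u0:u1]=1
    vv,uu=np.nonzero(m&k&(t["depth"]>0)); return vv,uu
dark=g<120
for nm,box,z in(("cap_a",(285,320,215,248),.164),("cap_b",(322,353,210,241),.164),("knob",(174,195,167,188),None),("magcap",(206,231,220,243),None)):
    vv,uu=blob(box,dark); print(nm,len(vv),uu.mean(),vv.mean(),"z",np.percentile(P[vv,uu,2],[5,50,95]),"mean",P[vv,uu].mean(0), onz(t,uu.mean(),vv.mean(),z) if z else "")
# region by height: neck
vv,uu=blob((354,388,203,237),(P[...,2]>.14)&(P[...,2]<.175)); print("neck",len(vv),P[vv,uu].mean(0),P[vv,uu].min(0),P[vv,uu].max(0))
# dispenser base plate
def rect(box,lo,hi):
    vv,uu=blob(box,(P[...,2]>lo)&(P[...,2]<hi)); r=cv2.minAreaRect(P[vv,uu,:2].astype(np.float32)*1000); print(len(vv),r,cv2.boxPoints(r).round(1).tolist())
print("disp>6mm");rect((170,255,165,280),.006,.1)
print("housing+mag");rect((170,255,165,280),.055,.1)
print("tray");rect((170,255,165,280),.006,.016)
print("rack");rect((270,395,195,258),.05,.07)
print("knob scene",dep(s,260,133))
vv,uu=blob((170,200,165,195),(P[...,2]>.10)&(P[...,2]<.2)); print("knobz",len(vv),P[vv,uu].mean(0),P[vv,uu].min(0),P[vv,uu].max(0))
for nm,p in(("ram",(283,177)),("salt",(326,168)),("bell",(361,177))): print(nm,dep(t,*p))
# crops
a=cv2.resize(t["pixels"][155:285,150:270],None,fx=3,fy=3,interpolation=2); b=cv2.resize(s["pixels"][110:250,190:300],None,fx=2.786,fy=2.786,interpolation=2)
cv2.imwrite("pics/crop.png",np.clip(np.hstack([a,b[:390]]).astype(float)*1.6,0,255).astype(np.uint8)[:,:,::-1])
E
```

```text
cap_a 400 302.745 231.4375 z [0.1409 0.1621 0.1657] mean [0.499  0.062  0.1596] [0.4988 0.0622 0.164 ]
cap_b 400 337.1375 225.3825 z [0.1424 0.1624 0.1655] mean [ 0.5141 -0.0147  0.1597] [ 0.5138 -0.0142  0.164 ]
knob 123 183.9512195121951 177.73170731707316 z [0.1495 0.1688 0.1754] mean [0.614  0.3311 0.1662] 
magcap 311 217.44051446945338 231.39228295819936 z [0.0154 0.0345 0.0391] mean [0.502  0.2688 0.0331] 
neck 128 [ 0.5288 -0.0957  0.1514] [ 0.5102 -0.1146  0.1401] [ 0.5469 -0.0775  0.1591]
disp>6mm
3159 ((518.5227661132812, 287.66839599609375), (256.96331787109375, 207.5387725830078), 46.8906364440918) [[355.0, 264.79998779296875], [506.5, 123.0], [682.0999755859375, 310.6000061035156], [530.5999755859375, 452.3999938964844]]
housing+mag
1251 ((542.2509155273438, 292.4100646972656), (162.85813903808594, 80.16866302490234), 29.274131774902344) [[451.6000061035156, 287.6000061035156], [490.79998779296875, 217.60000610351562], [632.9000244140625, 297.29998779296875], [593.7000122070312, 367.20001220703125]]
tray
1299 ((518.5227661132812, 287.66839599609375), (256.96331787109375, 207.5387725830078), 46.8906364440918) [[355.0, 264.79998779296875], [506.5, 123.0], [682.0999755859375, 310.6000061035156], [530.5999755859375, 452.3999938964844]]
rack
1674 ((514.03125, -17.845932006835938), (84.19325256347656, 248.8961639404297), 10.922938346862793) [[449.1000061035156, 96.4000015258789], [496.29998779296875, -148.0], [578.9000244140625, -132.10000610351562], [531.7999877929688, 112.30000305175781]]
knob scene [0.6133 0.3275 0.164 ]
knobz 187 [0.6113 0.3299 0.1559] [0.5931 0.3186 0.1013] [0.6299 0.3468 0.1771]
ram [0.6473 0.1078 0.0062]
salt [0.6572 0.0046 0.0902]
bell [ 0.6437 -0.0866  0.0507]
```

View pics/crop.png

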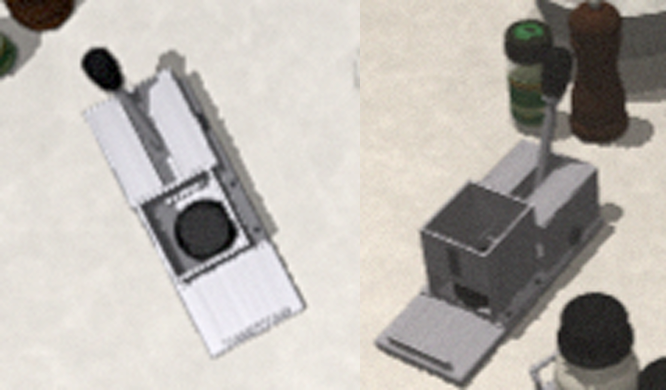

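The crop shows the lever leaning back between housing halves, with its knob top left and the cap seen in the magazine (dark disc, about top px (218,232)). The tray with its lip points to the lower right. The poses agree: dispenser origin about (0.503, 0.271), yaw 29.3°, neck about (0.529, -0.096). Next I check the tall neighbours behind the knob while the arm rises.

```bash
python3 - <<'E'
from h import *
t=ld("top0.npz");P=cloud(t)
np.set_printoptions(precision=3,suppress=True)
for nm,(u0,u1,v0,v1) in(("mills",(120,176,130,185)),("squeeze",(310,375,60,112)),("bowl",(66,155,62,150))):
    q=P[v0:v1,u0:u1].reshape(-1,3); q=q[(q[:,2]>.06)]; print(nm,q.min(0),q.max(0))
q=P[130:185,120:176].reshape(-1,3)
for lo in(.1,.13,.16,.2): k=q[q[:,2]>lo]; print(lo,len(k),k.min(0) if len(k) else "",k.max(0) if len(k) else "")
for u,v in((221.7,273.7),(251.7,257.7)): print(onz(t,u,v,.01)) 
o=np.array([.5034,.2706]);a=np.radians(29.27);R=np.array([[np.cos(a),-np.sin(a)],[np.sin(a),np.cos(a)]])
for p in((-.1,.045),(-.1,-.045),(.128,0),(-.062,0)): print(p,o+R@p)
E
python3 -m creep '[[0,0,-0.9,0,0,-0.38,0],[0,0,-0.9,0,0,-0.38,0],[0,0,-0.9,0,0,-0.38,0],[0,0,0,0,0,0,0]]'
```

```text
mills [0.439 0.113 0.06 ] [0.741 0.504 1.233]
squeeze [ 0.439 -0.096  0.06 ] [0.885 0.113 1.233]
bowl [0.439 0.113 0.06 ] [0.91  0.644 1.233]
0.1 691 [0.439 0.113 0.1  ] [0.74  0.502 1.233]
0.13 274 [0.439 0.113 0.13 ] [0.72  0.44  1.233]
0.16 11 [0.439 0.113 1.233] [0.439 0.113 1.233]
0.2 11 [0.439 0.113 1.233] [0.439 0.113 1.233]
[0.397 0.257 0.01 ]
[0.439 0.183 0.01 ]
(-0.1, 0.045) [0.394 0.261]
(-0.1, -0.045) [0.438 0.182]
(0.128, 0) [0.615 0.333]
(-0.062, 0) [0.449 0.24 ]
time_s: 0.6
ee_pos: [0.208, -0.6435, 0.3718]
tcp_rot: [0.003, 0.967, 0.253, 0.0]
wrist_force: [0.5, 0.5, -0.1]
width: 1.004
finger_force: 0.0
```

```bash
python3 -m creep '[[0.63,-0.49,0,0,0,0,100],[0.63,-0.49,0,0,0,0,100],[0.63,-0.49,0,0,0,0,100],[0.63,-0.49,0,0,0,0,100],[0.63,-0.49,0,0,0,0,100],[0.63,-0.49,0,0,0,0,100],[0.63,-0.49,0,0,0,0,100],[0.63,-0.49,0,0,0,0,100],[0.63,-0.49,0,0,0,0,100],[0.63,-0.49,0,0,0,0,100],[0.63,-0.49,0,0,0,0,100]]'
```

```text
time_s: 1.98
ee_pos: [0.4118, -0.1551, 0.3666]
tcp_rot: [-0.0, 0.968, 0.253, -0.0]
wrist_force: [0.1, -0.1, 0.7]
width: 0.605
finger_force: 0.0
```

```bash
python3 -m creep '[[0.63,-0.49,0,0,0,0,100],[0.63,-0.49,0,0,0,0,100],[0.63,-0.49,0,0,0,0,100],[0.63,-0.49,0,0,0,0,100],[0.63,-0.49,0,0,0,0,100],[0.63,-0.49,0.2,0,0,0,100],[0.63,-0.49,0.2,0,0,0,100],[0.63,-0.49,0.3,0,0,0,100],[0.63,-0.49,0.3,0,0,0,100],[0.63,-0.49,0.2,0,0,0,100],[0.63,-0.49,0,0,0,0,100],[0,0,0,0,0,0,100]]'
cat >> h.py <<'E'
from scipy.spatial.transform import Rotation as Ro
def wrist(bot,fn=None):
    s=bot.get_state(); c=bot.read_camera("wrist"); q=s["tcp_rot"]
    T=np.eye(4);T[:3,:3]=Ro.from_quat([q[1],q[2],q[3],q[0]]).as_matrix();T[:3,3]=s["ee_pos"]
    M=T@c["mount"]; c["R"]=M[:3,:3].T; c["t"]=-c["R"]@M[:3,3]
    if fn: cv2.imwrite(fn,c["pixels"][:,:,::-1])
    return s,c
E
python3 - <<'E'
from h import *; from rig import bot
s,c=wrist(bot,"pics/w1.png"); np.savez("w1.npz",**c); print(s["ee_pos"],(-c["R"].T@c["t"]),c["R"].round(2))
P=cloud(c); g=c["pixels"].astype(int).max(2)
m=(g<60)&(c["depth"]>0)&(np.hypot(P[...,0]-.615,P[...,1]-.333)<.05)&(P[...,2]>.12)&(P[...,2]<.19)
print(m.sum(),P[m].mean(0),P[m].min(0),P[m].max(0))
E
```

```text
time_s: 3.48
ee_pos: [0.6149, 0.3324, 0.2929]
tcp_rot: [-0.001, 0.967, 0.255, -0.002]
wrist_force: [-0.8, -0.6, -0.5]
width: 0.609
finger_force: 0.0
[0.61494756 0.33244675 0.29292484] [0.68863511 0.37265178 0.47204429] [[ 0.49 -0.87 -0.  ]
 [-0.83 -0.47  0.29]
 [-0.25 -0.14 -0.96]]
608 [0.62022292 0.33513581 0.17050731] [0.606037   0.32197305 0.15844414] [0.63156102 0.34678357 0.1752772 ]
```

View pics/w1.png

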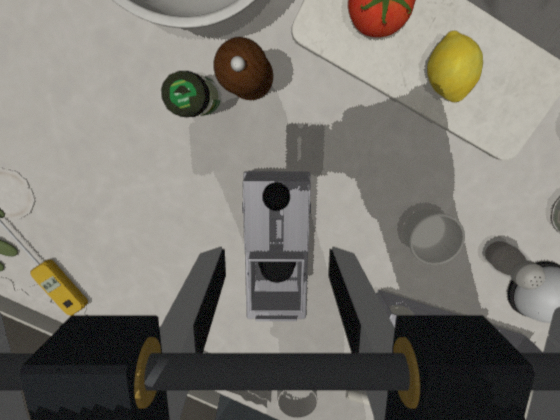

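The wrist view shows the knob at (277,196), centred between the fingers at columns 205 and 350. The measured knob top is (0.620, 0.335, 0.172), as predicted, so I descend and grip it.

```bash
python3 -m creep '[[0,0,0.66,0,0,0,100],[0,0,0.66,0,0,0,100],[0,0,0.66,0,0,0,100],[0,0,0.66,0,0,0,100],[0,0,0,0,0,0,255],[0,0,0,0,0,0,255],[0,0,0,0,0,0,255],[0,0,0,0,0,0,255],[0,0,0,0,0,0,255],[0,0,0,0,0,0,255]]'
```

```text
time_s: 4.78
ee_pos: [0.6146, 0.3333, 0.1392]
tcp_rot: [-0.003, 0.967, 0.255, 0.001]
wrist_force: [-7.1, 13.7, -0.9]
width: 0.258
finger_force: 30.0
```

```bash
python3 -m creep '[[-0.155,-0.02,-0.05,0,0,0,255],[-0.158,0,-0.04,0,0,0,255],[-0.162,0,-0.03,0,0,0,255],[-0.162,0,-0.017,0,0,0,255],[-0.163,0,-0.006,0,0,0,255],[-0.163,0,0.006,0,0,0,255],[-0.162,0,0.017,0,0,0,255],[-0.162,0,0.03,0,0,0,255],[-0.158,0,0.04,0,0,0,255],[-0.155,0,0.05,0,0,0,255],[0,0,0,0,0,0,255],[0,0,0,0,0,0,255]]'
```

```text
time_s: 6.28
ee_pos: [0.532, 0.283, 0.1372]
tcp_rot: [-0.0, 0.967, 0.253, 0.0]
wrist_force: [0.6, -0.1, -0.6]
width: 0.002
finger_force: 0.0
```

```bash
python3 - <<'E'
from rig import bot
import cv2,numpy as np
c=bot.read_camera("scene"); np.savez("s2.npz",**c)
cv2.imwrite("pics/s2.png",np.clip(cv2.resize(c["pixels"][90:260,170:330],None,fx=3.4,fy=3.4,interpolation=2).astype(float)*1.5,0,255)[:,:,::-1])
E
```

```text
[ WARN:0@1.453] global loadsave.cpp:1063 imwrite_ Unsupported depth image for selected encoder is fallbacked to CV_8U.
```

View pics/s2.png

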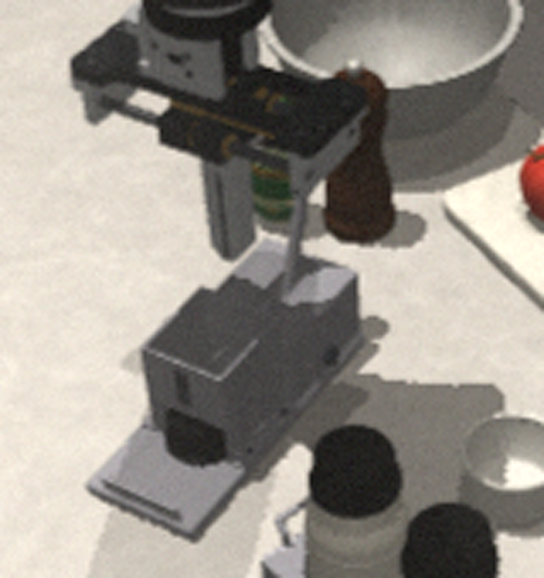

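The scene shot shows the lever slipped out and is back at rest. The cap is partly out of the mouth at (195,435) in the crop. I'll push the knob from behind with closed fingers, after checking clearance to the mills.

```bash
python3 - <<'E'
from h import *
c=ld("w1.npz");P=cloud(c)
q=P.reshape(-1,3);ok=(c["depth"].ravel()>0)&(q[:,2]>.09)&(q[:,2]<.2)
o=np.array([.5034,.2706]);a=np.radians(29.27);R=np.array([[np.cos(a),-np.sin(a)],[np.sin(a),np.cos(a)]])
d=(q[:,:2]-o)@R
for nm,u0,u1,v0,v1 in(("pepper",212,275,35,102),("green",160,212,68,118)):
    m=np.zeros((420,560),bool);m[v0:v1,u0:u1]=1;k=m.ravel()&ok
    print(nm,np.percentile(d[k],[1,99],axis=0).round(3).tolist(),q[k][:,2].max())
E
python3 -m creep '[[0,0,-0.5,0,0,0,255],[0,0,-0.5,0,0,0,255],[0,0,-0.5,0,0,0,255],[0,0,-0.5,0,0,0,255],[0.5,0,0,0,0,0,255],[0.5,0,0,0,0,0,255],[0.5,0,0,0,0,0,255],[0.5,0,0,0,0,0,255],[0.25,0,0,0,0,0,255],[0,0,0,0,0,0,255]]'
```

```text
pepper [[0.221, 0.01], [0.267, 0.056]] 0.15136073463988325
green [[0.2, 0.07], [0.241, 0.113]] 0.10741766790143967
time_s: 7.58
ee_pos: [0.6498, 0.3497, 0.2563]
tcp_rot: [-0.0, 0.967, 0.253, -0.0]
wrist_force: [-1.0, -0.3, -0.6]
width: 0.004
finger_force: 0.0
```

```bash
python3 -m creep '[[0,-0.043,0.53,0,0,0,255],[0,0,0.53,0,0,0,255],[0,0,0.53,0,0,0,255],[0,0,0.53,0,0,0,255],[0,0,0,0,0,0,255],[0,0,0,0,0,0,255]]' && python3 -m creep '[[-0.167,0,0,0,0,0,255],[-0.167,0,0,0,0,0,255],[-0.167,0,0,0,0,0,255],[-0.167,0,0,0,0,0,255],[-0.167,0,0,0,0,0,255],[0,0,0,0,0,0,255]]'
```

```text
time_s: 8.32
ee_pos: [0.6485, 0.3516, 0.1315]
tcp_rot: [-0.0, 0.967, 0.253, 0.001]
wrist_force: [0.7, 0.3, 0.3]
width: 0.007
finger_force: 0.0
time_s: 9.07
ee_pos: [0.604, 0.3264, 0.13]
tcp_rot: [0.0, 0.967, 0.253, -0.0]
wrist_force: [3.2, 4.1, 1.0]
width: 0.009
finger_force: 2.1
```

```bash
python3 -m creep '[[-0.15,0,0,0,0,0,255],[-0.15,0,0,0,0,0,255],[-0.15,0,0,0,0,0,255],[-0.15,0,0,0,0,0,255],[0,0,0,0,0,0,255]]' && python3 -m creep '[[-0.1,0,0,0,0,0,255],[-0.07,0,0,0,0,0,255],[0,0,0,0,0,0,255]]'
```

```text
time_s: 9.7
ee_pos: [0.5734, 0.3094, 0.1301]
tcp_rot: [-0.0, 0.967, 0.253, 0.0]
wrist_force: [6.4, 4.9, 0.7]
width: 0.007
finger_force: 3.7
time_s: 10.07
ee_pos: [0.5646, 0.3044, 0.1295]
tcp_rot: [-0.0, 0.967, 0.253, 0.0]
wrist_force: [7.3, 6.1, -3.9]
width: 0.008
finger_force: 4.6
```

```bash
python3 -m creep '[[-0.07,0,0,0,0,0,255],[-0.07,0,0,0,0,0,255],[0,0,0,0,0,0,255]]' && python3 -m creep '[[-0.04,0,0,0,0,0,255],[-0.04,0,0,0,0,0,255],[0,0,0,0,0,0,255]]'
```

```text
time_s: 10.45
ee_pos: [0.5575, 0.3003, 0.1295]
tcp_rot: [-0.0, 0.967, 0.253, 0.0]
wrist_force: [8.5, 5.2, -5.6]
width: 0.005
finger_force: 5.2
time_s: 10.82
ee_pos: [0.5547, 0.2987, 0.1297]
tcp_rot: [-0.001, 0.967, 0.253, 0.002]
wrist_force: [16.9, 11.3, -12.8]
width: 0.004
finger_force: 10.2
```

```bash
python3 -m creep '[[-0.03,0,0,0,0,0,255],[0,0,0,0,0,0,255]]'; python3 -c "
from rig import bot;import numpy as np
np.savez('s3.npz',**bot.read_camera('scene'));np.savez('t3.npz',**bot.read_camera('top'))"
```

```text
time_s: 11.08
ee_pos: [0.5544, 0.2985, 0.1298]
tcp_rot: [-0.002, 0.967, 0.253, 0.003]
wrist_force: [25.4, 14.9, -19.7]
width: 0.008
finger_force: 15.1
```

```bash
python3 -m creep '[[0.08,0,0,0,0,0,255],[0.16,0,0,0,0,0,255],[0.16,0,0,0,0,0,255],[0.16,0,0,0,0,0,255],[0.16,0,0,0,0,0,255],[0.16,0,0,0,0,0,255],[0.16,0,0,0,0,0,255],[0.16,0,0,0,0,0,255],[0.16,0,0,0,0,0,255],[0.2,0,0,0,0,0,255],[0.2,0,0,0,0,0,255],[0.2,0,0,0,0,0,255]]' && python3 -m creep '[[0,0,0,0,0,0,255],[0,0,-0.6,0,0,0,255],[0,0,-0.6,0,0,0,255],[0,0,-0.6,0,0,0,255],[0,0,-0.6,0,0,0,255],[0,0,0,0,0,0,255]]'
python3 - <<'E'
from h import *; from rig import bot
np.set_printoptions(precision=4,suppress=True)
c=bot.read_camera("top");np.savez("t4.npz",**c);P=cloud(c);g=c["pixels"].astype(int).max(2)
o=np.array([.5034,.2706]);a=np.radians(29.27);R=np.array([[np.cos(a),-np.sin(a)],[np.sin(a),np.cos(a)]])
d=(P[...,:2]-o)@R
m=(g<60)&(P[...,2]>.008)&(P[...,2]<.05)&(d[...,0]<-.03)&(d[...,0]>-.1)&(abs(d[...,1])<.05)
v,u=np.nonzero(m);print(m.sum(),u.mean(),v.mean(),P[m].mean(0),d[m].mean(0),d[m].min(0),d[m].max(0))
s=bot.read_camera("scene");np.savez("s4.npz",**s)
A=cv2.resize(c["pixels"][155:285,150:270],None,fx=3,fy=3,interpolation=2);B=cv2.resize(s["pixels"][110:240,190:320],None,fx=3,fy=3,interpolation=2)
cv2.imwrite("pics/p4.png",np.clip(np.hstack([A,B])[:,:,::-1]*1.5,0,255).astype(np.uint8))
E
```

```text
time_s: 12.68
ee_pos: [0.6542, 0.3547, 0.1299]
tcp_rot: [0.0, 0.967, 0.253, -0.0]
wrist_force: [-0.4, 0.2, 0.1]
width: 0.006
finger_force: 0.0
time_s: 13.42
ee_pos: [0.6541, 0.3552, 0.2773]
tcp_rot: [-0.001, 0.967, 0.253, 0.002]
wrist_force: [0.5, 0.4, 0.5]
width: 0.003
finger_force: 0.0<stdin>:7: RuntimeWarning: Mean of empty slice.
  ret = ret.dtype.type(ret / rcount)
  ret = um.true_divide(
Traceback (most recent call last):
ValueError: zero-size array to reduction operation minimum which has no identity
```

```bash
python3 -m creep '[[-0.49,0,0,0,0,0,255],[-0.49,0,0,0,0,0,200],[-0.49,0,0,0,0,0,100],[-0.49,0,0,0,0,0,0],[-0.49,0,0,0,0,0,0],[-0.49,0,0,0,0,0,0],[-0.49,0,0,0,0,0,0],[-0.49,0,0,0,0,0,0],[0,0,0,0,0,0,0],[0,0,0,0,0,0,0]]'
python3 - <<'E'
from h import *; from rig import bot
np.set_printoptions(precision=4,suppress=True)
s,c=wrist(bot,"pics/w5.png");np.savez("w5.npz",**c);P=cloud(c);g=c["pixels"].astype(int).max(2)
o=np.array([.5034,.2706]);a=np.radians(29.27);R=np.array([[np.cos(a),-np.sin(a)],[np.sin(a),np.cos(a)]])
d=(P[...,:2]-o)@R
m=(g<70)&(P[...,2]>.02)&(P[...,2]<.05)&(d[...,0]<-.03)&(d[...,0]>-.11)&(abs(d[...,1])<.05)
v,u=np.nonzero(m);print(m.sum())
if m.sum(): print(u.mean(),v.mean(),P[m].mean(0),d[m].mean(0),d[m].min(0),d[m].max(0))
E
```

```text
time_s: 14.72
ee_pos: [0.4488, 0.239, 0.2735]
tcp_rot: [0.0, 0.968, 0.253, -0.0]
wrist_force: [-0.5, 0.7, -0.5]
width: 0.924
finger_force: 0.0
1052
278.50475285171103 174.63878326996198 [0.453  0.2374 0.0356] [-0.0602 -0.0043] [-0.0819 -0.0306] [-0.03    0.0296]
```

View pics/w5.png

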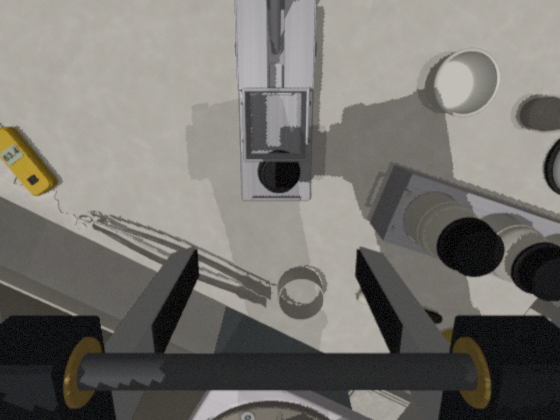

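The wrist view shows the cap out on the tray at (278,173), clear of the magazine mouth. I refine its centre.

```bash
python3 - <<'E'
from h import *
c=ld("w5.npz");np.set_printoptions(precision=4,suppress=True)
P=cloud(c);g=c["pixels"].astype(int).max(2)
o=np.array([.5034,.2706]);a=np.radians(29.27);R=np.array([[np.cos(a),-np.sin(a)],[np.sin(a),np.cos(a)]])
m=((g<45)).astype(np.uint8);m[:140]=0;m[205:]=0;m[:,:245]=0;m[:,312:]=0
m=cv2.morphologyEx(m,cv2.MORPH_OPEN,np.ones((5,5),np.uint8))
n,l,st,ce=cv2.connectedComponentsWithStats(m);i=1+st[1:,4].argmax();print(st[i],ce[i])
(x,y),r=cv2.minEnclosingCircle(np.argwhere(l==i)[:,::-1].astype(np.float32));print(x,y,r)
for uv in((x,y),ce[i],(st[i][0]+st[i][2]/2,st[i][1]+st[i][3]/2)):
  p=onz(c,*uv,.036);print(p,(p[:2]-o)@R)
k=l==i;z=P[k];print(np.percentile(z[:,2],[5,50,95]));zz=z[(z[:,2]>.03)&(z[:,2]<.042)];d=(zz[:,:2]-o)@R;print(len(zz),d.mean(0),d.min(0),d.max(0))
E
```

```text
[260 162  40  30 962] [280.3316 175.6653]
279.1325378417969 171.31475830078125 20.618459701538086
[0.457  0.2388 0.036 ] [-0.056 -0.005]
[0.4531 0.235  0.036 ] [-0.0613 -0.0065]
[0.4515 0.2345 0.036 ] [-0.0629 -0.0061]
[0.0331 0.0354 0.0369]
914 [-0.0618 -0.0055] [-0.0806 -0.0266] [-0.0445  0.018 ]
```

```bash
python3 -m creep '[[0.085,0.053,0.7,0,0,0,0],[0,0,0.7,0,0,0,0],[0,0,0.7,0,0,0,0],[0,0,0.7,0,0,0,0],[0,0,0.6,0,0,0,0],[0,0,0,0,0,0,0],[0,0,0,0,0,0,0]]'
python3 - <<'E'
from h import *; from rig import bot
s,c=wrist(bot,"pics/w6.png");np.savez("w6.npz",**c);print(s["ee_pos"])
E
```

```text
time_s: 15.65
ee_pos: [0.4551, 0.2398, 0.0708]
tcp_rot: [-0.0, 0.967, 0.253, 0.0]
wrist_force: [0.1, 0.4, 0.4]
width: 1.003
finger_force: 0.0
[0.45508377 0.23975134 0.07076705]
```

View pics/w6.png

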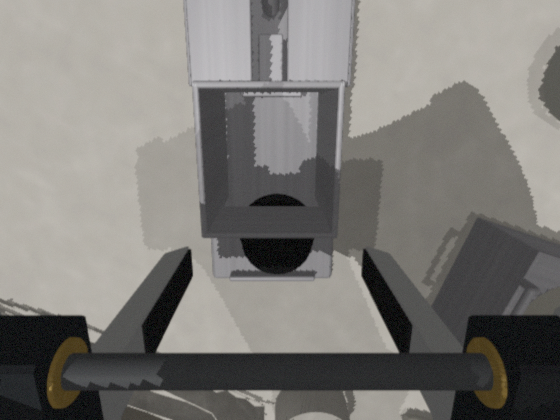

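The cap shows as a black disc at about (278,234), midway between the finger tips at columns 190 and 363.

```bash
python3 - <<'E'
from h import *
c=ld("w6.npz");np.set_printoptions(precision=4,suppress=True)
g=c["pixels"].astype(int).max(2)
o=np.array([.5034,.2706]);a=np.radians(29.27);R=np.array([[np.cos(a),-np.sin(a)],[np.sin(a),np.cos(a)]])
m=((g<25)).astype(np.uint8);m[:238]=0;m[280:]=0;m[:,:235]=0;m[:,320:]=0
m=cv2.morphologyEx(m,cv2.MORPH_OPEN,np.ones((3,3),np.uint8))
n,l,st,ce=cv2.connectedComponentsWithStats(m);i=1+st[1:,4].argmax();print(st[i],ce[i])
P=cloud(c);k=(l==i)&(P[...,2]>.03)&(P[...,2]<.042);d=(P[k][:,:2]-o)@R;print(k.sum(),d.min(0),d.max(0))
for uv in((277.5,234),(st[i][0]+st[i][2]/2,234),(277.5,st[i][1]+st[i][3])):
  p=onz(c,*uv,.036);print(p,(p[:2]-o)@R)
# arc fit on top face front edge
cn=np.array([onz(c,u,v,.036)[:2] for u in range(243,313,3) for v in [np.nonzero(l[:,u]==i)[0].max(initial=0)] if v>240])
A=np.c_[2*cn,np.ones(len(cn))];s=np.linalg.lstsq(A,(cn**2).sum(1),rcond=None)[0];print("fit",s[:2],(s[:2]-o)@R,np.sqrt(s[2]+s[:2]@s[:2]))
E
```

```text
[ 243  239   70   29 1638] [276.8089 251.4292]
1628 [-0.0782 -0.0268] [-0.057   0.0178]
[0.4587 0.24   0.036 ] [-0.0539 -0.0048]
[0.4589 0.2398 0.036 ] [-0.0539 -0.0052]
[0.4378 0.2282 0.036 ] [-0.078  -0.0049]
fit [0.4582 0.2405] [-0.0542 -0.0042] 0.024100502143055674
```

```bash
python3 -m creep '[[0.04,0.02,0.3,0,0,0,0],[0,0,0.3,0,0,0,0],[0,0,0.27,0,0,0,0],[0,0,0,0,0,0,0],[0,0,0,0,0,0,0]]'
```

```text
time_s: 16.32
ee_pos: [0.4573, 0.2393, 0.0178]
tcp_rot: [-0.0, 0.967, 0.253, -0.0]
wrist_force: [-0.6, -0.6, 0.4]
width: 1.001
finger_force: 0.0
```

```bash
python3 -m creep '[[0,0,0,0,0,0,145],[0,0,0,0,0,0,145],[0,0,0,0,0,0,145],[0,0,0,0,0,0,145],[0,0,0,0,0,0,145],[0,0,0,0,0,0,145]]'
```

```text
time_s: 17.08
ee_pos: [0.4573, 0.2392, 0.0178]
tcp_rot: [-0.0, 0.967, 0.253, 0.0]
wrist_force: [-0.8, -0.3, 1.6]
width: 0.487
finger_force: 30.0
```

```bash
python3 -m creep '[[0,0,-0.4,0,0,0,145],[0,0,-0.9,0,0,0,145],[0,0,-0.9,0,0,0,145],[0,0,-0.9,0,0,0,145],[0,0,-0.8,0,0,0,145],[0,0,0,0,0,0,145]]' && python3 -m creep '[[-0.17,0.55,0,0,0,0,145],[-0.17,0.55,0,0,0,0,145],[-0.17,0.55,0,0,0,0,145],[-0.17,0.55,0,0,0,0,145],[-0.17,0.55,0,0,0,0,145],[-0.17,0.55,0,0,0,0,145],[-0.17,0.55,0,0,0,0,145],[-0.17,0.55,0,0,0,0,145],[-0.17,0.55,0,0,0,0,145],[-0.17,0.5,0,0,0,0,145],[0,0,0,0,0,0,145],[0,0,0,0,0,0,145]]'
```

```text
time_s: 17.82
ee_pos: [0.4586, 0.24, 0.255]
tcp_rot: [-0.0, 0.967, 0.253, 0.003]
wrist_force: [-0.3, 0.7, -1.0]
width: 0.484
finger_force: 30.0
time_s: 19.32
ee_pos: [0.5281, -0.0953, 0.251]
tcp_rot: [-0.0, 0.967, 0.253, -0.0]
wrist_force: [-0.3, 0.6, -0.9]
width: 0.484
finger_force: 30.0
```

```bash
python3 - <<'E'
from h import *; from rig import bot
s,c=wrist(bot);np.savez("w7.npz",**c);k=bot.read_camera("scene");np.savez("s7.npz",**k)
A=cv2.resize(c["pixels"][100:420,120:440],(400,400));B=cv2.resize(k["pixels"][150:350,230:430],(400,400),interpolation=2)
cv2.imwrite("pics/p7.png",np.clip(np.hstack([A,B])[:,:,::-1]*1.6,0,255).astype(np.uint8))
E
```

```text
(no output)
```

View pics/p7.png

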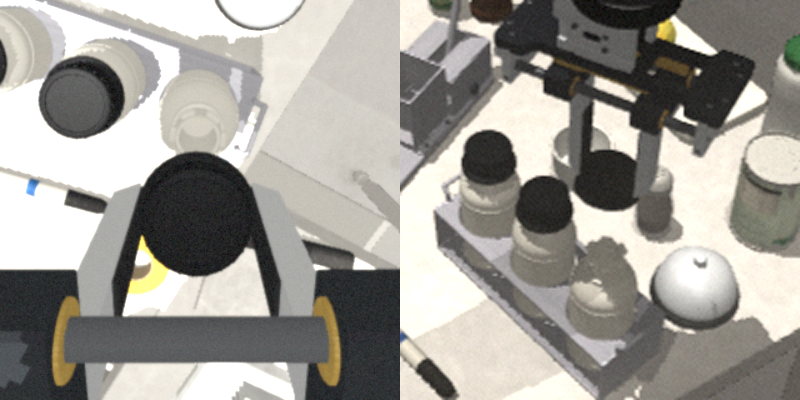

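The left half shows the cap held level at crop (196,212), with the open neck just beyond at (200,130). The right half shows the cap above the rack. Now I compare cap and neck positions from this view.

```bash
python3 - <<'E'
from h import *
c=ld("w7.npz");np.set_printoptions(precision=4,suppress=True)
P=cloud(c);g=c["pixels"].astype(int).max(2)
m=(c["depth"]>0)&(g<60)&(P[...,2]>.258)&(P[...,2]<.28);m[:,:225]=0;m[:,335:]=0
v,u=np.nonzero(m);print(m.sum(),u.min(),u.max(),v.min(),v.max(),"z",np.median(P[m][:,2]))
(x,y),r=cv2.minEnclosingCircle(P[m][:,:2].astype(np.float32)*1000);print("cap",x,y,r,P[m].mean(0))
n=(c["depth"]>0)&(P[...,2]>.149)&(P[...,2]<.162)&(np.hypot(P[...,0]-.529,P[...,1]+.096)<.03)&(g>60)
print("neck",n.sum(),P[n].mean(0),P[n].min(0),P[n].max(0))
q=P[n][:,:2]; 
(x,y),r=cv2.minEnclosingCircle(q.astype(np.float32)*1000);print(x,y,r)
print(onz(c,280,204,.154))
E
```

```text
6575 226 327 231 320 z 0.26724317487294236
cap 529.6770629882812 -95.54421997070312 25.01022720336914 [ 0.5286 -0.0962  0.2674]
neck 671 [ 0.5347 -0.0938  0.1529] [ 0.5118 -0.1157  0.1491] [ 0.5492 -0.0772  0.1556]
529.7523193359375 -96.40247344970703 19.63080596923828
[ 0.5351 -0.0956  0.154 ]
```

```bash
python3 -m creep '[[0.01,0.015,0.45,0,0,0,145],[0,0,0.45,0,0,0,145],[0,0,0.45,0,0,0,145],[0,0,0,0,0,0,145],[0,0,0,0,0,0,145]]' && python3 -m creep '[[0,0,0.1,0,0,0,145],[0,0,0.08,0,0,0,145],[0,0,0,0,0,0,145],[0,0,0,0,0,0,145]]'
```

```text
time_s: 20.05
ee_pos: [0.5299, -0.0959, 0.1717]
tcp_rot: [0.0, 0.967, 0.253, 0.0]
wrist_force: [-0.2, 0.8, -0.2]
width: 0.484
finger_force: 30.0
time_s: 20.55
ee_pos: [0.5299, -0.0963, 0.1603]
tcp_rot: [0.0, 0.967, 0.253, 0.001]
wrist_force: [3.0, 2.0, 0.4]
width: 0.488
finger_force: 30.0
```

```bash
python3 -m creep '[[0.012,0,0.03,0,0,0,145],[0,0,0.03,0,0,0,145],[0,0,0,0,0,0,145]]' && python3 -m creep '[[0,0,0.04,0,0,0,145],[0,0,0,0,0,0,145]]'
```

```text
time_s: 20.92
ee_pos: [0.5307, -0.0956, 0.1564]
tcp_rot: [-0.0, 0.967, 0.253, 0.001]
wrist_force: [4.8, 3.2, 2.4]
width: 0.485
finger_force: 30.1
time_s: 21.18
ee_pos: [0.5309, -0.0954, 0.1541]
tcp_rot: [-0.0, 0.967, 0.253, 0.001]
wrist_force: [5.0, 4.1, 3.4]
width: 0.484
finger_force: 30.1
```

```bash
python3 -m creep '[[0.02,0,0.03,0,0,0,145],[0,0,0.02,0,0,0,145],[0,0,0,0,0,0,145]]' && python3 -m creep '[[0,0,0.03,0,0,0,145],[0,0,0,0,0,0,145]]'
```

```text
time_s: 21.55
ee_pos: [0.5313, -0.095, 0.1507]
tcp_rot: [-0.0, 0.967, 0.253, 0.0]
wrist_force: [3.6, 3.5, -1.4]
width: 0.485
finger_force: 30.0
time_s: 21.8
ee_pos: [0.5306, -0.0951, 0.1482]
tcp_rot: [-0.001, 0.967, 0.253, -0.0]
wrist_force: [5.6, 2.9, -10.7]
width: 0.487
finger_force: 30.0
```

```bash
python3 -m creep '[[0.01,0,0.03,0,0,0,145],[0,0,0,0,0,0,145],[0,0,0,0,0,0,145]]' && python3 -m creep '[[0,0,0.03,0,0,0,145],[0,0,0,0,0,0,145]]'
```

```text
time_s: 22.18
ee_pos: [0.5314, -0.0954, 0.1472]
tcp_rot: [0.0, 0.967, 0.253, -0.0]
wrist_force: [0.8, -0.0, -0.8]
width: 0.485
finger_force: 30.0
time_s: 22.42
ee_pos: [0.5317, -0.0953, 0.146]
tcp_rot: [0.0, 0.967, 0.253, 0.0]
wrist_force: [-2.9, 0.5, 7.9]
width: 0.481
finger_force: 30.0
```

```bash
python3 -m creep '[[0,0,0.03,0,0,0,145],[0,0,0,0,0,0,145]]' && python3 -m creep '[[0,0,0.02,0,0,0,145],[0,0,0,0,0,0,145],[0,0,0,0,0,0,145]]'
```

```text
time_s: 22.68
ee_pos: [0.5321, -0.0952, 0.1452]
tcp_rot: [0.001, 0.967, 0.253, 0.0]
wrist_force: [-7.8, 2.1, 25.4]
width: 0.484
finger_force: 30.0
time_s: 23.05
ee_pos: [0.5324, -0.0951, 0.1445]
tcp_rot: [0.001, 0.967, 0.253, 0.001]
wrist_force: [-10.7, 3.2, 32.8]
width: 0.485
finger_force: 30.0
```

```bash
python3 -m creep '[[-0.012,-0.012,0,0,0,0,145],[0,0,0,0,0,0,145],[0,0,0,0,0,0,145],[0,0,0,0,0,0,145]]' && python3 -m creep '[[0,0,0,0,0,0,145],[0,0,0,0,0,0,145],[0,0,0,0,0,0,145],[0,0,0,0,0,0,145]]'
python3 - <<'E'
from h import *; from rig import bot
s,c=wrist(bot);k=bot.read_camera("scene")
P=cloud(c);g=c["pixels"].astype(int).max(2)
m=(c["depth"]>0)&(g<60)&(np.hypot(P[...,0]-.531,P[...,1]+.095)<.021)&(P[...,2]>.14)&(P[...,2]<.19)
print(m.sum(),np.percentile(P[m][:,2],[5,50,95]))
A=P[m];A=A[abs(A[:,2]-np.median(A[:,2]))<.004];print("plane",np.linalg.lstsq(np.c_[A[:,:2]-A[:,:2].mean(0),np.ones(len(A))],A[:,2],rcond=None)[0])
B=cv2.resize(k["pixels"][130:350,200:440],None,fx=2.5,fy=2.5,interpolation=2)
cv2.imwrite("pics/p8.png",np.clip(B[:,:,::-1]*1.6,0,255).astype(np.uint8))
E
```

```text
time_s: 23.55
ee_pos: [0.5323, -0.095, 0.1446]
tcp_rot: [0.001, 0.967, 0.253, 0.002]
wrist_force: [-2.9, 2.3, 26.1]
width: 0.485
finger_force: 30.0
time_s: 24.05
ee_pos: [0.5323, -0.095, 0.1446]
tcp_rot: [0.001, 0.967, 0.253, 0.002]
wrist_force: [-2.9, 1.1, 26.8]
width: 0.483
finger_force: 30.0
5650 [0.14902512 0.16326732 0.16449289]
plane [-0.00090915 -0.00318584  0.16333949]
```

View pics/p8.png

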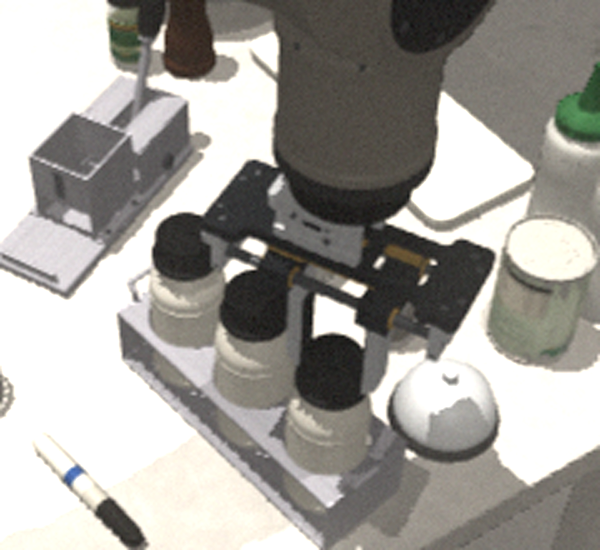

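The picture shows the cap level on the third bottle at (332,370), as high as its neighbours. Its measured top is 0.163–0.164 m, and fully home is 0.164 m. The press holds steady at about 27 N and the lever is back at rest.

```bash
python3 -c "
from rig import bot
print(bot.finish_job())"
```

```text
the job is handed in; nothing more can be done
None
```

The last cap is on the open bottle, snapped on and fully home; I handed the job in at about 24 s with the gripper still pressing it down at about 27 N (the first lever pull slipped and was repeated to the stop).

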